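Close and lock the leaf of a drill jig on its wing knob

ROBOT

A 6-joint arm with a two-finger parallel gripper is mounted at the origin on a cart in front of the work surface, level with it; the furniture and walls round the work are solid. World frame = base frame: x ahead of the robot, y to its left, z up, the work surface at z = 0. Lengths are in m, angles in degrees, forces in N, time in s.
With the tool pointing down it reaches from about 0.375 to 0.9 m from the base axis. Payload 3.1 kg.
Tool frame: the origin (TCP) lies on the centre line of the jaws, within the pads' length; the fingertips stand 22 mm ahead of it and the grasp point (between the pads) lies 3 mm ahead of it; z points along the fingers, y is the line along which they close (so a half turn about z gives the same grasp; the last joint's range is limited). The gripper opens to 87 mm and grips with 3 to 60 N. Pads are 19 mm wide; open, the fingers measure 117 mm over their backs; the gripper's body (75 mm by 190 mm) begins 51 mm behind the grasp point.
Start: joints at [-81.962, 30.224, 82.088, -0, 67.689, -10.227], TCP at [0.196, -0.593, 0.245] pointing down, gripper open.
Joint ranges: [-176.69, 176.69], [-43.24, 126.21], [12.49, 139.97], [-82, 262], [0, 151.66], [-163.58, 163.58]. Speed limits (degrees/s): [159.86, 159.86, 180, 180, 180, 180].

INTERFACE

Orientations are given as a 3x3 rotation matrix whose columns are the frame's x, y, z axes.
In Python, from rig import * gives the robot as it stands.
- The arm moves only by the shell command python3 -m jog 'ROWS'. ROWS is text: rows parted by semicolons, each of 7 numbers parted by spaces: the shift along the tool's x, y, z in mm, then the turn, a rotation vector about the tool's x, y, z in rad, then the finger opening in mm, from 0 to 87. In form: tx ty tz ax ay az fingers; .... A call has 1 to 12 rows; each row shifts and turns the commanded pose from where the row before left it, along the tool's axes as they then stand; what a row does not reach is not made up. A row lasts 1/8 s, in which the tool goes at most 62.5 mm and 10.7 degrees, less where a joint would pass 70% of its speed; a pose out of reach is approached as far as the arm can. A call with a gripper value outside its range is refused whole. The fingers move at their own pace and stop on an object; the grip force is fixed at half the most. Time passes only in rows, so rows that do not move let the fingers close. It gives the time, the measured TCP pose, the force, the opening and the grip force at its end, in the units of the state.
- read_state(): the state, without advancing time (a new reading comes with each control period).
- capture(name): name is "scene" or "top"; returns a dict with "color" (420x560x3 uint8, red, green, blue), "camera_matrix" (3x3 intrinsics, pixels), "distortion" ([k1, k2, p1, p2, k3] as OpenCV has them; the pictures are not rectified), "R" (3x3) and "t" (3): a world point X has camera coordinates R X + t. Camera axes: x right, y down, z forward; pixel columns grow to the right and rows downward; lengths in m; the calibration is good to about 2 mm. A picture is of the moment at which its call begins. There is no depth.
- hand_in(): hands the job in; it is judged then, once.
Trained networks look in the newest picture that a camera, given by its name, has taken for a name from the list of things; names that differ only in an ending like _2 or _b are one class to them, and where a whole thing is asked for, a point or a joint stands for the part that bears it (a point fixed in the world has none). Each returns a list of dicts, best first, with "conf" (0 to 1); they miss things now and then, are a little off and sometimes report something else, mostly with a low value. They report only what shows in the picture. A call takes as long as a camera call.
- find_in(camera, target): "at" ([x, y, z] in m, in world coordinates, good to about 4 mm: the middle of the surface that is visible of it).
- trace(camera, target): "pixels" (420x560 bool, what is visible of it).
- place_of(camera, target): "at" ([x, y, z] in m, in world coordinates, good to about 4 mm: a listed point, or the origin of a listed thing).
The state is a dict: "time_s": time; "joint_positions": joint angles; "qvel": joint speeds; "tau": joint torques, N m; "position": TCP position; "tcp_rot": TCP orientation; "force": force on the tool from outside, world axes, zero at the start; "moment": the same for the moment, N m; "opening": opening from 0.0 (shut) to 1.0 (fully open); "grasp_force": force on a finger pad.
Only numpy, scipy, OpenCV 4.12 (cv2) and the standard library are available. Lean on these libraries where they do the work, as an engineer would, in place of code of your own. Each camera call takes 0.05 s, during which the arm holds its last target. There are 200 camera calls.

TASK

Swing the hinged leaf of the drill jig down flat over the bracket in its nest; the wing knob will then be riding high on top of its thread. Turn the knob back (anticlockwise from above) until its thread start drops in, then forward (clockwise) until it is tight down on the leaf, and leave the bracket lying in its nest.

Things in the scene. Friction and masses are not known exactly. Their poses are not given: they have to be found in the camera images.
- jig: Leaf drill jig fixed to the bench: dark steel base plate 206 x 86 mm, its top 20 mm above the bench. Origin on the bench under its middle; z up; -x is its front (thumb tab, wing knob), towards the robot, +x the hinge end. Along its x: hinge pin +80 mm, nest with bracket +30, rest buttons -1, knob axis and steel thread boss (51 mm wide, rim 40 mm above the bench) -40, front of the closed leaf -106.
- jig_leaf (a joint): Opening of the leaf about its hinge pin, rad: 0 = closed, level on the rest buttons, its top face 56 mm above the bench; grows as the front rises (starts at 0.7 to 1.05). The hinge is stiff: the leaf stays where it is left; about 3 N on the tab moves it. Leaf: grey aluminium bar 38 mm wide, 12 mm thick, with a 48 mm round eye at the knob, two drill bushes and a thumb tab at its front end.
- leaf_hinge (a point): Point on the axis of the leaf's hinge pin, in the middle of the jig, 50 mm above the bench. The pin lies along the jig's y; the leaf's mid-plane passes through it.
- leaf_tab (a point): Point on the top face of the leaf's thumb tab: 176 mm from the hinge axis along the leaf, 6 mm above its mid-plane, 10 mm short of its front end. The free tab is 32 mm wide, 22 mm long. z is the leaf's upward normal. Press down here along the arc about the hinge to close the leaf.
- knob_grip (a point): Middle of the black wing of the knob, on the knob's axis, 120 mm from the hinge. The wing is 56 mm long (this point's y), 12 mm thick (x), 24 mm high (z, the knob's axis). This point is 24 mm above the leaf's top face, plus lock_lift. Under the wing: round foot 30 mm wide on the leaf. Take the wing across its 12 mm, fingers down; tips 6 to 8 mm above the leaf reach it at any lift.
- lock_lift (a joint): Height of the captive knob above its lowest place in the leaf, m: 0 = foot on the leaf. Weight and a light spring (3 to 5 N) push it down. Leaf closed: 0.0075 to 0.0108 while its three lug pins lie on top of the thread, 0.002 once they have dropped into the thread starts, 0 screwed in. Held loosely (fingers 2 mm wider than the wing) it drops by itself; gripped hard it stays up until let go.
- lock_knob (a joint): Turn of the knob, rad, clockwise from above positive; at 0 the wing lies along the jig's y. Starts at 0.85 to 1.5: with the leaf closed the lugs then lie on top of the thread, and clockwise is blocked at 1.7. Turned back below 0.6 the lugs drop in; 0.16 is a firm back stop. Clockwise from there they run under the thread and the knob pulls tight at about 1.5. Under 0.15 N m until tight.
- jig_nest (a point): Middle of the nest floor, 34 mm above the bench, where the centre of the bracket's underside belongs.
- bracket: Milled grey angle bracket lying loose in the nest with 1.5 mm play: foot 32 x 60 x 8 mm, at its +y end an upright leg 8 mm thick and 50 mm high that stands beside the leaf. Origin at the centre of the foot's underside. A second one on the bench is a bystander.

How it is judged:
By the outcome, as a careful person would: the job done as asked, in the order asked, and still so for the second after the job is handed in, with the robot touching nothing.
It also fails if it takes over 54 s, if anything falls off the work surface, if the arm or the gripper's body presses on something with over 40 N, if the wrist force passes 120 N, or if a joint passes its speed limit or range.

## Working session

There is one attempt and no reset: what is moved stays moved. The work goes in short steps, Python scripts to look and compute and a shell command to move; the robot and the scene stay as the last step left them, time stands still between calls to the robot, and variables do not carry over. Pictures are saved under pics/ and viewed, at most 10 in all, crops included, and the job is handed in when it is done.

```bash
mkdir -p pics; ls; cat > look.py <<'E'
from rig import *
import numpy as np, cv2
def snap(n):
    ims=[]
    for c in("scene","top"):
        r=capture(c); ims.append(r["color"][:,:,::-1])
    a=np.hstack(ims); cv2.imwrite(f"pics/{n}.png",cv2.resize(a,(800,300),interpolation=cv2.INTER_AREA))
E
python3 - <<'E'
from look import *
for c in("scene","top"):
    r=capture(c); cv2.imwrite(f"pics/{c}0.png",r["color"][:,:,::-1])
    for n in ["jig","leaf_hinge","leaf_tab","knob_grip","jig_nest","bracket"]:
        for d in place_of(c,n)[:2]: print(c,n,np.round(d["at"],4),round(d["conf"],2))
s=read_state();print(s["time_s"],np.round(s["tcp_rot"],3).tolist(),s["position"])
E
```

```text
pics
scene jig [ 0.5784 -0.0625 -0.0044] 0.7
scene leaf_hinge [ 0.6575 -0.0666  0.0476] 0.81
scene leaf_tab [ 0.5479 -0.0665  0.1844] 0.78
scene knob_grip [ 0.6079 -0.0694  0.1599] 0.72
scene jig_nest [ 0.6093 -0.0649  0.0348] 0.87
scene bracket [ 0.6052 -0.0658  0.0358] 0.75
scene bracket [ 0.5448 -0.0663  0.1888] 0.24
top jig [ 5.755e-01 -6.680e-02 -1.000e-04] 0.65
top leaf_hinge [ 0.6577 -0.0644  0.0512] 0.86
top leaf_tab [ 0.549  -0.0676  0.1879] 0.88
top knob_grip [ 0.6048 -0.0625  0.1582] 0.79
top jig_nest [ 0.6059 -0.0634  0.0356] 0.56
top bracket [ 0.6056 -0.0649  0.031 ] 0.77
0.7 [[0.95, 0.313, -0.0], [0.313, -0.95, -0.0], [-0.0, 0.0, -1.0]] [ 0.1959167  -0.59349051  0.24455945]
```

View pics/scene0.png

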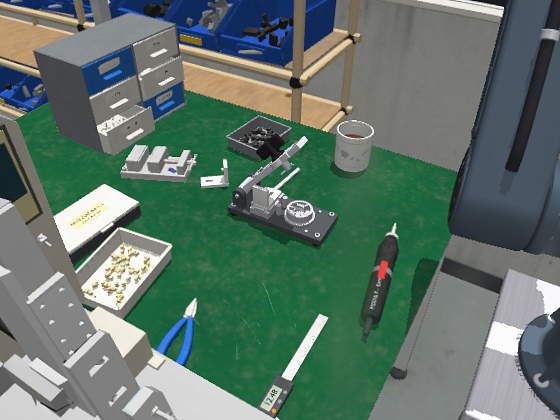

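View pics/top0.png

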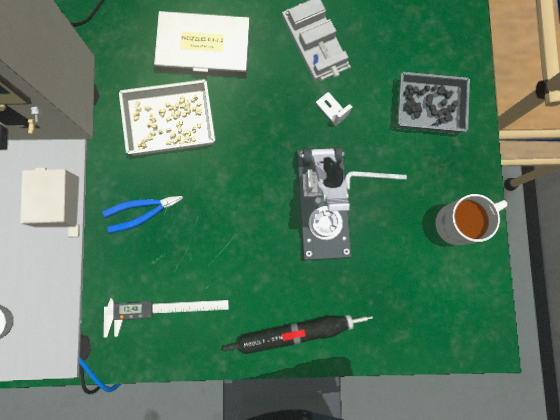

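```bash
python3 - <<'E'
from look import *
a=cv2.imread("pics/top0.png")[135:275,270:420]; b=cv2.imread("pics/scene0.png")[125:255,215:355]
a=cv2.resize(a,(400,373),interpolation=cv2.INTER_CUBIC); b=cv2.resize(b,(400,373),interpolation=cv2.INTER_CUBIC)
cv2.imwrite("pics/crop0.png",np.hstack([a,b]))
r=capture("top")
def ray(px,z):
    u=cv2.undistortPoints(np.array([[px]],float),r["camera_matrix"],r["distortion"])[0,0]
    d=r["R"].T@np.array([*u,1]); o=-r["R"].T@r["t"]; return np.round(o+d*(z-o[2])/d[2],4)
for p in [(298,150),(342,148),(306,259),(350,257)]: print(p,ray(p,.02))
print(-r["R"].T@r["t"])
for p in [(352,176),(405,177)]: print(p,ray(p,0.0),ray(p,0.1))
E
```

```text
(298, 150) [ 0.6752 -0.0216  0.02  ]
(342, 148) [ 0.6779 -0.1041  0.02  ]
(306, 259) [ 0.4724 -0.0305  0.02  ]
(350, 257) [ 0.4745 -0.1104  0.02  ]
[0.42494242 0.04404716 0.91531596]
(352, 176) [ 0.6286 -0.1242  0.    ] [ 0.6063 -0.1059  0.1   ]
(405, 177) [ 0.625  -0.2251  0.    ] [ 0.6031 -0.1957  0.1   ]
```

View pics/crop0.png

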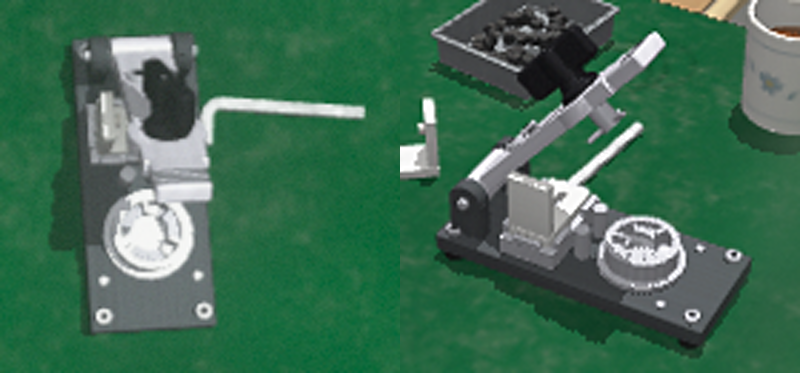

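The leaf is open about 0.86 rad. The jig is yawed about +2°, with the hinge near (0.6565, -0.0645). The hex key and the second bracket lie clear of the work. Next I move above the tab with the fingers shut.

```bash
python3 -m jog '0 0 0 0 0 0.14 0;0 0 0 0 0 0.14 0;33 -43 0 0 0 0 0;33 -43 0 0 0 0 0;33 -43 0 0 0 0 0;33 -43 0 0 0 0 0;33 -43 0 0 0 0 0;33 -43 0 0 0 0 0;33 -43 0 0 0 0 0;33 -43 0 0 0 0 0;33 -43 0 0 0 0 0;33 -43 0 0 0 0 0'
python3 -m jog '33 -43 0 0 0 0 0;30 -39 0 0 0 0 0;0 0 0 0 0 0 0;0 0 0 0 0 0 0'
python3 - <<'E'
from look import *
for c in("scene","top"):
    capture(c)
    for n in ["leaf_hinge","leaf_tab","knob_grip"]:
        for d in place_of(c,n)[:1]: print(c,n,np.round(d["at"],4),round(d["conf"],2))
s=read_state();print(np.round(s["tcp_rot"],3).tolist(),s["position"],s["force"])
h=np.array([.6565,.0495])
for th in [.9,.86,.7,.5,.3,.15,0]:
    p=h+.174*np.array([-np.cos(th),np.sin(th)])+.006*np.array([np.sin(th),np.cos(th)])
    print(th,np.round(p+[.0095*np.cos(th)**0,.022],4))
E
```

```text
time_s: 2.25
position: [0.51, -0.1496, 0.2448]
tcp_rot: [[0.999, 0.039, 0.001], [0.039, -0.999, -0.001], [0.001, 0.001, -1.0]]
force: [0.5, -0.5, 0.4]
opening: 0.015
grasp_force: 0.0
time_s: 2.75
position: [0.5683, -0.0667, 0.2444]
tcp_rot: [[0.999, 0.039, -0.001], [0.039, -0.999, -0.0], [-0.001, 0.0, -1.0]]
force: [-0.1, -0.1, -0.6]
opening: 0.007
grasp_force: 0.0
scene leaf_hinge [ 0.6616 -0.0659  0.048 ] 0.89
scene leaf_tab [ 0.5475 -0.0648  0.1877] 0.6
scene knob_grip [ 0.6049 -0.0691  0.1596] 0.61
[[0.999, 0.038, 0.0], [0.038, -0.999, -0.0], [0.0, 0.0, -1.0]] [ 0.56850264 -0.06735156  0.24463675] [-1.03774961  0.18991846  0.45802741]
0.9 [0.5625 0.2115]
0.86 [0.557  0.2073]
0.7 [0.5368 0.1882]
0.5 [0.5162 0.1602]
0.3 [0.5015 0.1287]
0.15 [0.4949 0.1034]
0 [0.492  0.0775]
```

```bash
python3 -m jog '-4 0 16 0 0 0 0;-4 0 16 0 0 0 0;-8 0 8 0 0 0 0;-8 0 8 0 0 0 0;-8 0 8 0 0 0 0;-7 0 9 0 0 0 0;-7 0 9 0 0 0 0;-7 0 10 0 0 0 0'
python3 -m jog '-4 0 8 0 0 0 0;-4 0 8 0 0 0 0;-4 0 8 0 0 0 0;-3 0 8 0 0 0 0'
python3 - <<'E'
from look import *
snap("mid")
E
```

```text
time_s: 4.15
position: [0.5155, -0.0687, 0.16]
tcp_rot: [[0.999, 0.039, 0.0], [0.039, -0.999, -0.0], [0.0, 0.0, -1.0]]
force: [0.9, -0.2, 0.5]
opening: 0.005
grasp_force: 0.3
time_s: 4.65
position: [0.5007, -0.0692, 0.128]
tcp_rot: [[0.999, 0.039, 0.0], [0.039, -0.999, 0.0], [0.0, -0.0, -1.0]]
force: [0.4, 0.7, 1.4]
opening: 0.007
grasp_force: 0.2
```

View pics/mid.png

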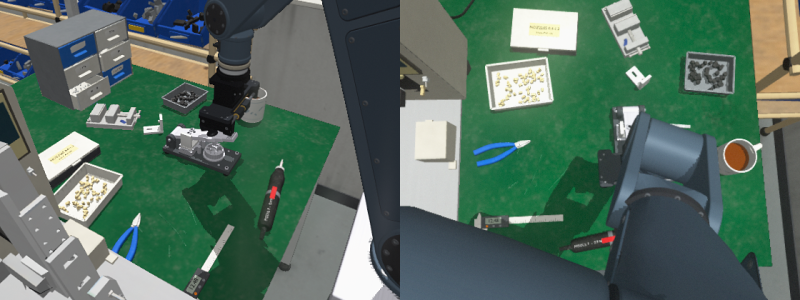

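In the scene picture the leaf, around (205,140), is following the fingers down. I continue the press.

```bash
python3 -m jog '-2 0 8 0 0 0 0;-2 0 8 0 0 0 0;-2 0 8 0 0 0 0;-1 0 8 0 0 0 0;-1 0 8 0 0 0 0;0 0 6 0 0 0 0;0 0 3 0 0 0 0;0 0 2 0 0 0 0;0 0 1 0 0 0 0;0 0 0 0 0 0 0'
```

```text
time_s: 6.0
position: [0.4921, -0.0695, 0.0782]
tcp_rot: [[0.999, 0.039, -0.001], [0.039, -0.999, -0.0], [-0.001, 0.0, -1.0]]
force: [-4.9, -1.2, 15.6]
opening: 0.006
grasp_force: 8.4
```

```bash
python3 -m jog '0 0 1 0 0 0 0;0 0 1 0 0 0 0;0 0 -10 0 0 0 0;0 0 -40 0 0 0 0;0 40 -40 0 0 0 30;0 50 -10 0 0 0 30;0 50 0 0 0 0 30;0 50 0 0 0 0 30;0 0 0 0 0 0 30'
python3 - <<'E'
from look import *
K={}
for c in("scene","top"):
    r=capture(c); K[c]=r["color"][:,:,::-1]
    for n in ["leaf_hinge","leaf_tab","knob_grip","bracket","jig"]:
        for d in place_of(c,n)[:1]: print(c,n,np.round(d["at"],4),round(d["conf"],2))
    for d in trace(c,"knob_grip")[:1]:
        m=d["pixels"]; print(c,"mask",m.sum(),np.argwhere(m).mean(0))
    cv2.imwrite(f"pics/{c}_b.png",K[c])
a=cv2.resize(K["top"][135:275,270:420],(400,373),interpolation=cv2.INTER_CUBIC); b=cv2.resize(K["scene"][125:255,215:355],(400,373),interpolation=cv2.INTER_CUBIC)
cv2.imwrite("pics/crop1.png",np.hstack([a,b]))
print(read_state()["position"])
E
```

```text
time_s: 7.12
position: [0.5013, -0.2637, 0.1747]
tcp_rot: [[0.999, 0.034, 0.003], [0.034, -0.999, -0.003], [0.003, 0.003, -1.0]]
force: [-0.2, 1.3, 0.4]
opening: 0.337
grasp_force: 0.0
scene leaf_hinge [ 0.6589 -0.0618  0.0492] 0.57
scene leaf_tab [ 0.4785 -0.0712  0.0579] 0.8
scene knob_grip [ 0.5417 -0.0711  0.0892] 0.87
scene bracket [ 0.6085 -0.0669  0.0373] 0.56
scene jig [ 0.5761 -0.0638  0.0007] 0.71
scene mask 490 [191.01836735 300.21632653]
top leaf_hinge [ 0.6582 -0.0633  0.0506] 0.92
top leaf_tab [ 0.4841 -0.0684  0.0546] 0.61
top knob_grip [ 0.5418 -0.0674  0.0856] 0.86
top bracket [ 0.6069 -0.0625  0.0343] 0.62
top jig [ 0.5753 -0.0669 -0.    ] 0.9
top mask 329 [218.10942249 328.79027356]
[ 0.50024507 -0.25923498  0.17460951]
```

View pics/crop1.png

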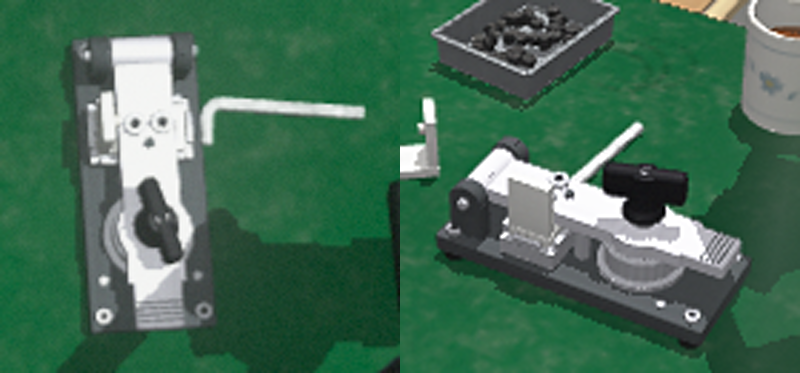

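The leaf is flat and the bracket is in its nest. In the top crop the wing runs from (148,180) to (173,262). I'll compute its axis.

```bash
python3 - <<'E'
from look import *
r=capture("top"); z=.100
m=trace("top","knob_grip")[0]["pixels"]
def ray(px,z):
    u=cv2.undistortPoints(np.array(px,float).reshape(-1,1,2),r["camera_matrix"],r["distortion"])[:,0]
    d=np.c_[u,np.ones(len(u))]@r["R"]; o=-r["R"].T@r["t"]; return o+d*((z-o[2])/d[:,2])[:,None]
img=r["color"]; g=img.max(2)
c=ray([(270+160.5/2.667,135+221/2.667)],z); print("mid",c)
e=ray([(270+x/2.667,135+y/2.667) for x,y in[(148,180),(173,262)]],z); d=e[0]-e[1]; print("hand",e[:,:2],np.hypot(*d[:2]),np.degrees(np.arctan2(d[1],d[0])))
mm=m&(g<60); p=np.argwhere(mm)[:,::-1]
w=ray(p,z)[:,:2]; (cx,cy),(a,b),_=R=cv2.minAreaRect((w*1000).astype(np.float32)); print(R)
u,s,v=np.linalg.svd(w-w.mean(0),full_matrices=False); print(len(p),w.mean(0),np.degrees(np.arctan2(v[0,1],v[0,0])))
s=read_state();print(s["position"],np.round(s["tcp_rot"],3).tolist())
E
```

```text
mid [[ 0.53564715 -0.06627231  0.1       ]]
hand [[ 0.56174101 -0.0593727 ]
 [ 0.50978685 -0.0731032 ]] 0.053737888289890394 14.803734888857596
((532.0938720703125, -57.72774124145508), (49.26751708984375, 14.000174522399902), 21.88419532775879)
97 [ 0.52987373 -0.05884675] -157.8366009850446
[ 0.50022567 -0.25937884  0.17457757] [[0.999, 0.039, 0.0], [0.039, -0.999, -0.0], [0.0, 0.0, -1.0]]
```

```bash
python3 -m jog '11 -47 0 0 0 0 40;11 -47 0 0 0 0 40;11 -47 0 0 0 0 40;11 -48 0 0 0 0 40;0 0 0 0 0 -0.13 40;0 0 0 0 0 -0.13 40;0 0 20 0 0 0 40;0 0 20 0 0 0 40;0 0 0 0 0 0 40'
```

```text
time_s: 9.05
position: [0.5358, -0.0686, 0.1334]
tcp_rot: [[0.956, 0.294, -0.003], [0.294, -0.956, 0.001], [-0.003, -0.002, -1.0]]
force: [-0.3, 0.1, 0.7]
opening: 0.457
grasp_force: 0.0
```

```bash
python3 -m jog '1 0 12 0 0 0 40;0 0 12 0 0 0 40;0 0 12 0 0 0 40;0 0 12 0 0 0 40;0 0 0 0 0 0 14;0 0 0 0 0 0 14;0 0 0 0 0 0 14;0 0 0 0 0 0 14;0 0 0 0 0 0 14'
python3 - <<'E'
from look import *
K=capture("scene")["color"][:,:,::-1]
cv2.imwrite("pics/grip1.png",cv2.resize(K[110:240,215:355],(560,520),interpolation=cv2.INTER_CUBIC))
s=read_state(); print(s["joint_positions"])
E
```

```text
time_s: 10.18
position: [0.5367, -0.067, 0.0862]
tcp_rot: [[0.956, 0.294, -0.002], [0.294, -0.956, 0.002], [-0.001, -0.003, -1.0]]
force: [-0.4, 5.9, -3.7]
opening: 0.311
grasp_force: 30.0
[-19.0098612   37.61670737 101.33218526   0.13337916  41.22338702
  53.80044334]
```

View pics/grip1.png

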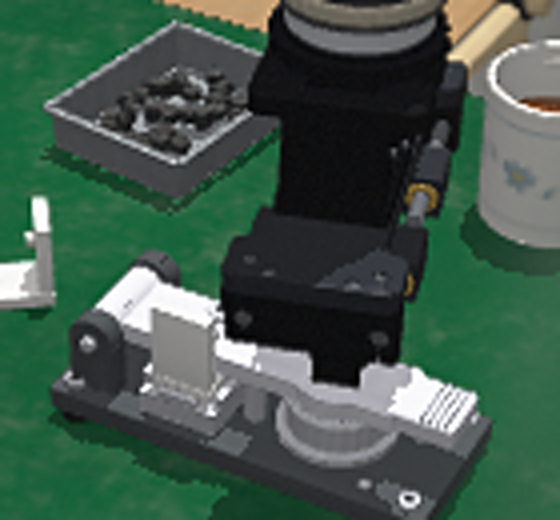

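The opening stopped at 27 mm, so the fingers are on the round foot, which is raised with the knob. I'll open, go up 10 mm and retake the wing, shifted slightly.

```bash
python3 -m jog '0 0 0 0 0 0 40;0 0 0 0 0 0 40;0 -2 -10 0 0 0 40;0 0 0 0 0 0 14;0 0 0 0 0 0 14;0 0 0 0 0 0 14;0 0 0 0 0 0 14;0 0 0 0 0 0 14'
```

```text
time_s: 11.22
position: [0.5372, -0.0667, 0.0965]
tcp_rot: [[0.956, 0.294, -0.0], [0.294, -0.956, 0.0], [-0.0, -0.0, -1.0]]
force: [-0.1, 0.7, 1.0]
opening: 0.194
grasp_force: 29.5
```

```bash
python3 -m jog '0 0 0 0 0 0 14;0 0 0 0 0 0 14'
python3 - <<'E'
from look import *
s=read_state(); print(s["moment"],s["opening"])
K=capture("scene")["color"][:,:,::-1]
cv2.imwrite("pics/grip2.png",cv2.resize(K[140:220,250:350],(700,560),interpolation=cv2.INTER_CUBIC))
E
```

```text
time_s: 11.48
position: [0.5372, -0.0667, 0.0965]
tcp_rot: [[0.956, 0.294, -0.0], [0.294, -0.956, -0.0], [-0.0, 0.0, -1.0]]
force: [0.7, -1.0, 0.9]
opening: 0.195
grasp_force: 29.5
[-0.03468013  0.02757283 -0.02269648] 0.19496648143067835
```

View pics/grip2.png

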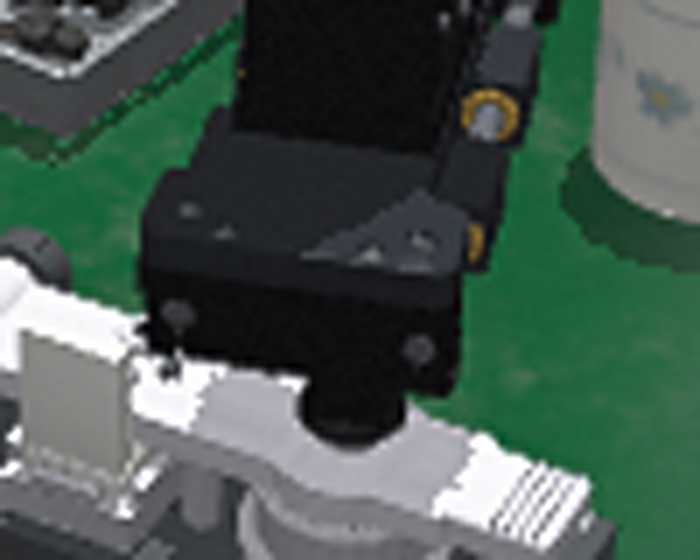

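```bash
python3 -m jog '0 0 0 0 0 -0.15 14;0 0 0 0 0 -0.15 14;0 0 0 0 0 -0.15 14;0 0 0 0 0 0 14'
python3 -c "
from rig import *
s=read_state();print(s['moment'])"
```

```text
time_s: 12.02
position: [0.5374, -0.0669, 0.0979]
tcp_rot: [[0.732, 0.681, 0.001], [0.681, -0.732, -0.001], [0.0, 0.001, -1.0]]
force: [-1.9, -0.6, 10.4]
opening: 0.192
grasp_force: 30.4
[-0.06810413  0.38150575 -0.05135239]
```

```bash
python3 -m jog '0 0 -1 0 0 -0.15 14;0 0 0 0 0 -0.15 14;0 0 0 0 0 -0.15 14;0 0 0 0 0 -0.15 14;0 0 0 0 0 -0.05 14;0 0 0 0 0 0 14'
python3 - <<'E'
from look import *
s=read_state();print(s['moment'],s["joint_positions"])
for c in("scene","top"):
    capture(c)
    for d in place_of(c,"knob_grip")[:1]: print(c,np.round(d["at"],4),round(d["conf"],2))
E
```

```text
time_s: 12.78
position: [0.5378, -0.0671, 0.0971]
tcp_rot: [[0.172, 0.985, 0.001], [0.985, -0.172, -0.001], [-0.001, 0.001, -1.0]]
force: [1.1, -1.5, -4.4]
opening: 0.196
grasp_force: 29.0
[-0.35427655 -0.43734673 -0.01044956] [-1.89231308e+01  3.65348972e+01  1.01031607e+02 -2.78128186e-02
  4.23639325e+01 -9.01657269e+00]
scene [ 0.5416 -0.0708  0.0868] 0.53
```

```bash
python3 -m jog '0 0 0 0 0 0 22;0 0 0 0 0 0 22;0 0 0 0 0 0 22;0 0 0 0 0 0 22'
python3 - <<'E'
from look import *
K=capture("scene")["color"][:,:,::-1]
print(place_of("scene","knob_grip")[:1])
cv2.imwrite("pics/drop.png",cv2.resize(K[140:220,250:350],(700,560),interpolation=cv2.INTER_CUBIC))
E
```

```text
time_s: 13.48
position: [0.5369, -0.0664, 0.0977]
tcp_rot: [[0.171, 0.985, -0.0], [0.985, -0.171, 0.0], [0.0, -0.0, -1.0]]
force: [0.8, 0.7, -0.4]
opening: 0.249
grasp_force: 0.0
[{'at': [0.5409, -0.071, 0.0789], 'conf': 0.58}]
```

View pics/drop.png

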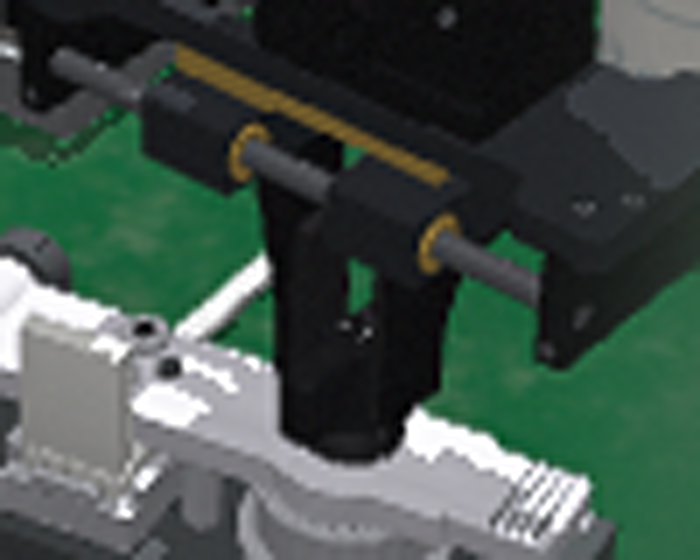

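It dropped in: the knob's height went from 0.087 to 0.079. Now I grip the wing 5 mm lower and turn clockwise.

```bash
python3 -m jog '0 0 5 0 0 0 22;0 0 0 0 0 0 8;0 0 0 0 0 0 8;0 0 0 0 0 0 8;0 0 0 0 0 0 8;0 0 0 0 0 0.15 8;0 0 0 0 0 0.15 8;0 0 0 0 0 0.15 8;0 0 0 0 0 0 8'
python3 -c "
from rig import *
s=read_state();print(s['moment'],s['force'],s['opening'])"
```

```text
time_s: 14.7
position: [0.5377, -0.0668, 0.0927]
tcp_rot: [[0.582, 0.813, 0.001], [0.813, -0.582, -0.0], [0.0, 0.001, -1.0]]
force: [1.7, -0.9, 2.9]
opening: 0.133
grasp_force: 31.8
[ 0.00189537 -0.30825462 -0.02301749] [ 1.65892564 -0.92259589  2.9261403 ] 0.13314321754799574
```

```bash
python3 -m jog '0 0 0.5 0 0 0.15 8;0 0 0.5 0 0 0.15 8;0 0 0 0 0 0.15 8;0 0 0 0 0 0.15 8;0 0 0 0 0 0 8'
python3 -c "
from rig import *
s=read_state();print(s['moment'],s['force'],s['opening'])"
```

```text
time_s: 15.32
position: [0.5375, -0.0666, 0.0913]
tcp_rot: [[0.939, 0.345, 0.001], [0.345, -0.939, 0.0], [0.001, 0.0, -1.0]]
force: [3.4, 0.6, -0.3]
opening: 0.136
grasp_force: 31.7
[ 0.09649263 -0.42446619 -0.01105327] [ 3.38102785  0.58381861 -0.33504086] 0.1355989383151307
```

```bash
for i in 1; do python3 -m jog '0 0 0 0 0 0.12 8;0 0 0 0 0 0.1 8;0 0 0 0 0 0 8'; done
python3 -c "
from rig import *
s=read_state();print(s['moment'],s['force'],s['opening'])"
python3 -m jog '0 0 0 0 0 0.08 8;0 0 0 0 0 0 8'
python3 -c "
from rig import *
s=read_state();print(s['moment'],s['force'],s['opening'])"
```

```text
time_s: 15.7
position: [0.5375, -0.0665, 0.0913]
tcp_rot: [[0.991, 0.133, 0.001], [0.133, -0.991, 0.0], [0.001, -0.0, -1.0]]
force: [2.7, 1.1, -0.9]
opening: 0.137
grasp_force: 31.6
[ 0.16142557 -0.5604946   0.00996032] [ 2.7137149   1.1408158  -0.90182024] 0.13654222164878294
time_s: 15.95
position: [0.5374, -0.0665, 0.0912]
tcp_rot: [[0.999, 0.052, 0.0], [0.052, -0.999, 0.0], [0.0, -0.0, -1.0]]
force: [3.3, 1.5, -3.5]
opening: 0.131
grasp_force: 31.6
[ 0.24391872 -0.62174205  0.0174208 ] [ 3.25726191  1.46993253 -3.45022169] 0.13091578168401166
```

```bash
python3 -m jog '0 0 0 0 0 0.08 8;0 0 0 0 0 0 8'
python3 -c "
from rig import *
s=read_state();print(s['moment'],s['opening'])"
python3 -m jog '0 0 0 0 0 0.08 8;0 0 0 0 0 0 8'
python3 -c "
from rig import *
s=read_state();print(s['moment'],s['opening'])"
```

```text
time_s: 16.2
position: [0.5374, -0.0665, 0.0911]
tcp_rot: [[1.0, -0.028, 0.0], [-0.028, -1.0, 0.0], [0.0, -0.0, -1.0]]
force: [4.0, 1.9, -6.0]
opening: 0.134
grasp_force: 31.5
[ 0.27995165 -0.74452677 -0.0784918 ] 0.13415092907276574
time_s: 16.45
position: [0.5374, -0.0665, 0.091]
tcp_rot: [[0.994, -0.108, 0.0], [-0.108, -0.994, 0.0], [0.0, -0.0, -1.0]]
force: [4.9, 2.1, -7.7]
opening: 0.135
grasp_force: 31.4
[ 0.30133456 -0.82219703 -0.0480747 ] 0.13481647272387698
```

```bash
python3 -m jog '0 0 0.5 0 0 0.08 8;0 0 0.5 0 0 0 8'
python3 -c "
from rig import *
s=read_state();print(s['moment'],s['opening'],s['tau'])"
python3 -m jog '0 0 0 0 0 0.08 8;0 0 0 0 0 0 8'
python3 -c "
from rig import *
s=read_state();print(s['moment'],s['opening'],s['tau'])"
```

```text
time_s: 16.7
position: [0.5374, -0.0664, 0.0908]
tcp_rot: [[0.983, -0.185, 0.0], [-0.185, -0.983, -0.0], [0.0, 0.0, -1.0]]
force: [2.8, 3.4, 1.6]
opening: 0.135
grasp_force: 32.6
[ 0.6561799  -0.52033055  0.41733031] 0.1352755598954258 [ -2.22831577 -39.99255896  -8.08015287  -0.42148618   0.56708945
   0.53687068]
time_s: 16.95
position: [0.5372, -0.0664, 0.0909]
tcp_rot: [[0.965, -0.263, 0.0], [-0.263, -0.965, -0.0], [0.0, 0.0, -1.0]]
force: [3.7, 2.9, 0.3]
opening: 0.149
grasp_force: 32.3
[ 0.54253746 -0.50427994  0.56100798] 0.1487400853333135 [ -2.4539993  -40.60709596  -8.30901772  -0.34849073   0.54506309
   0.66169694]
```

Moment is now 0.56 N m and the pads are starting to be levered open, so it's tight. I release, retreat and look.

```bash
python3 -m jog '0 0 0 0 0 0 40;0 0 0 0 0 0 40;0 0 0 0 0 0 40;0 0 -20 0 0 0 40;0 0 -40 0 0 0 40;0 0 -40 0 0 0 40;0 50 0 0 0 0 40;0 50 0 0 0 0 40;0 50 0 0 0 0 40;0 50 0 0 0 0 40;0 0 0 0 0 0 40'
python3 - <<'E'
from look import *
K={}
for c in("scene","top"):
    K[c]=capture(c)["color"][:,:,::-1]
    for n in ["leaf_tab","knob_grip","bracket"]:
        for d in place_of(c,n)[:1]: print(c,n,np.round(d["at"],4),round(d["conf"],2))
a=cv2.resize(K["top"][135:275,270:420],(400,373),interpolation=cv2.INTER_CUBIC); b=cv2.resize(K["scene"][125:255,215:355],(400,373),interpolation=cv2.INTER_CUBIC)
cv2.imwrite("pics/crop2.png",np.hstack([a,b]))
E
```

```text
time_s: 18.32
position: [0.4826, -0.2628, 0.1904]
tcp_rot: [[0.962, -0.273, -0.0], [-0.273, -0.962, -0.001], [0.0, 0.001, -1.0]]
force: [-0.4, 0.0, 0.2]
opening: 0.463
grasp_force: 0.0
scene leaf_tab [ 0.4759 -0.0703  0.0546] 0.58
scene knob_grip [ 0.543  -0.0708  0.0779] 0.76
scene bracket [ 0.6083 -0.0628  0.0358] 0.68
top leaf_tab [ 0.4824 -0.0701  0.0566] 0.72
top knob_grip [ 0.5397 -0.0663  0.0759] 0.65
top bracket [ 0.6057 -0.0635  0.0353] 0.7
```

View pics/crop2.png

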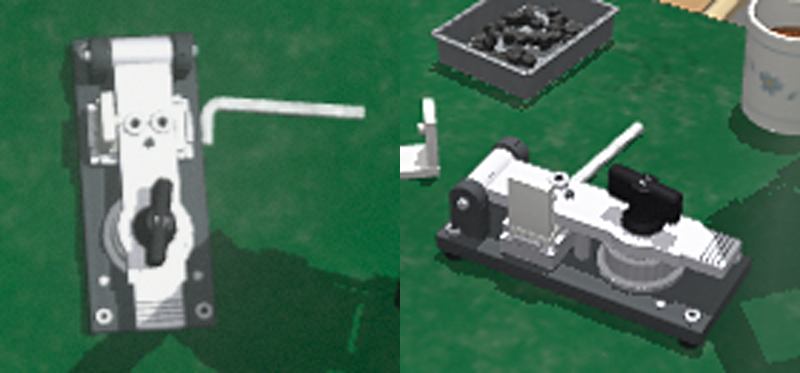

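The knob is down on the leaf (z about 0.077). Its wing lies nearly along the jig at about 1.5–1.6 rad, running from (163,180) to (155,264) in the top crop. The bracket is in its nest and the robot is clear.

```bash
python3 -c "
from rig import *
print(hand_in())"
```

```text
the job is handed in; nothing more can be done
None
```

The leaf is closed flat, the knob was turned back until it dropped into its thread and then screwed tight down on the leaf, the bracket is still in its nest, and the job was handed in at about 18 s.

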